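# Quick spin in the bench microcentrifuge

### The arm

A 6-joint arm with a two-finger parallel gripper is mounted at the origin on the work surface. World frame = base frame: x ahead of the robot, y to its left, z up, the work surface at z = 0. Lengths are in mm, angles in rad, forces in N, time in s.
With the tool pointing down it reaches from about 350 to 975 mm from the base axis. Payload 7.1 kg.
Tool frame: the origin (TCP) lies between the finger pads; the fingertips stand 17 mm ahead of it and the grasp point (between the pads) lies 2 mm behind it; z points along the fingers, y is the line along which they close (so a half turn about z gives the same grasp; the last joint's range is limited). The gripper opens to 88 mm and grips with 3 to 60 N. Pads are 20 mm wide; open, the fingers measure 115 mm over their backs; the gripper's body (75 mm by 178 mm) begins 61 mm behind the grasp point.
Start: joints at [-1.361, 0.423, 1.63, -0, 1.089, -0.019], TCP at [141.775, -608.691, 239.675] pointing down, gripper open.
Joint ranges: [-3, 3], [-0.9, 2.11], [0.09, 2.58], [-1.31, 4.45], [0.11, 2.69], [-2.54, 2.54]. Speed limits (rad/s): [2.39, 2.39, 3.01, 3.14, 3.14, 3.14].

### API

Orientations are given as a rotation vector (axis times angle).
In Python, from workcell import ctrl gives the robot as it stands.
- The arm moves only by the shell command python3 jog.py [OPENING], which reads ROWS from standard input. ROWS is a JSON list of rows, 1 to 5 of them, each written [[dx, dy, dz], [rx, ry, rz]]: dx, dy, dz in m, then a rotation vector rx, ry, rz in units of 0.2 rad; each row shifts and turns the commanded pose from where the row before left it, along the tool's axes as they then stand; what a row does not reach is not made up. A row lasts 1/12 s, in which the tool goes at most 41.7 mm and 0.125 rad, less where a joint would pass 70% of its speed; a pose out of reach is approached as far as the arm can. OPENING is the finger opening in mm, set as the command begins (- or left out keeps the last). The fingers move at their own pace and stop on an object; the grip force is fixed at half the most. Time passes only in rows, so rows that do not move let the fingers close. It prints the time, the measured TCP pose, the force, the opening and the grip force at its end. Input that does not fit is refused with a message, and nothing moves.
- ctrl.get_obs(): the state, without advancing time (a new reading comes with each control period).
- ctrl.get_image(name): name is "scene" or "top"; returns a dict with "img" (420x560x3 uint8, red, green, blue), "fx", "fy", "cx", "cy" (pixels), "k1" (the pictures are not rectified: a ray, as slopes to the right and down, at radius r is drawn at 1 + k1 r^2 times it, then the intrinsics apply), "R" (3x3) and "t" (3): a world point X has camera coordinates R X + t. Camera axes: x right, y down, z forward; pixel columns grow to the right and rows downward; lengths in mm; the calibration is good to about 2 mm. A picture is of the moment at which its call begins. There is no depth.
- ctrl.close_job(): hands the job in; it is judged then, once.
The state is a dict: "t": time; "qpos": joint angles; "qvel": joint speeds; "joint_torque": joint torques, N m; "ee_pos": TCP position; "orientation": TCP orientation; "ft_force": force on the tool from outside, world axes, zero at the start; "moment": the same for the moment, N m; "width": finger opening in mm; "grasp_force": force on a finger pad.
Only numpy, scipy, OpenCV 4.12 (cv2) and the standard library are available. Lean on these libraries where they do the work, as an engineer would, in place of code of your own. Each camera call takes 0.05 s, during which the arm holds its last target. There are 200 camera calls.

### The job

Give the loaded tubes a quick spin in the small white centrifuge, working only by fingertip pressing and pushing: nothing is to be gripped, lifted or shifted, and the centrifuge's other two keys and the other things on the bench are left alone. First switch on the socket strip by pressing down the raised half of its rocker, then push the open lid down from its outer face until it is fully shut, without slamming it, and only then press the square key of the centrifuge's front panel. The rotor runs only while that key is held, so keep it pressed all the way in and finish the program while still holding it.

Things in the scene. Friction and masses are not known exactly. Their poses are not given: they have to be found in the camera images.
- socket_strip: White socket strip, 300 x 56 x 40 mm, lying loose (about 0.55 kg). Origin: centre of its underside; x along its length, away from the rocker end; z up. Grey rocker in a black bezel near its -x end (pivot at x = -112 mm); sockets along the rest, with a round black plug (top 66 mm above the bench) at x = +10 mm and a black charger (46 x 52 mm, top 86 mm above the bench) at x = +65 mm.
- rocker (a joint): Angle of the strip's grey rocker (rad): 0 = off, 0.4 = on; stays where it is left; takes 2 to 5 N all the way down. V-shaped, 33 mm long along the strip, 22 mm wide, pivot 47.5 mm above the bench. Off: the half toward the strip's -x end stands up 0.4 rad (its end 6 mm above the pivot). On: that half is level at the pivot's height, the other stands up.
- rocker_press (a point): Point on the top face of the rocker's switch-on half (the half toward the strip's -x end), 15.5 mm out from the pivot, close to the half's outer edge; it moves with the rocker. Press straight down here: it goes down 6 mm.
- centrifuge: White microcentrifuge, fixed on suction feet, 250 mm deep (x), 206 mm wide (y), deck 100 mm high, 119 mm with the lid shut. Origin: centre of its underside; its front faces its own -x, z up. Front panel rises from 49 mm high at x = -123 mm to 88 mm at x = -35 mm (0.418 rad). On it three white keys in a row, 60 mm apart, from its +y (left, facing it) to -y: oblong, round, square.
- lid (a joint): Angle of the lid (rad): 0 = shut, starts 0.75 to 1.05 open, stop at 1.35. Stiff friction hinge: the lid stays where it is left and takes 1 to 3 N at its front edge to move. Its underside is a grey liner plate (lid_c2) with a black seal, which the fingers are to keep off. Open, its front edge stands up to 0.25 m above the bench.
- lid_hinge (a point): Centre of the lid's hinge line, which runs along the centrifuge's y at its rear (centrifuge x = +115 mm, 101 mm above the bench).
- lid_push (a point): Point on the lid's outer face, on its centre line: 125 mm from the hinge line toward the free front edge and 18 mm out from the plane through the hinge line; moves with the lid. The lid is 200 mm wide; its front edge is 154 mm from the hinge line, a 70 mm wide finger tab reaches to 163 mm. Shut, this face is level, 119 mm above the bench.
- spin_key (a joint): Travel of the square quick-spin key (m): 0 = out, 0.004 = all the way in. Moves into the panel along the panel's normal; spring: about 1.5 N to start, 5 N all the way in.
- spin_key_top (a point): Centre of the top face of the square key (18 x 18 mm), which stands 7 mm above the panel; the right-hand key for someone facing the panel. It moves with the key. Site z: the panel's outward normal (0.418 rad from vertical, leaning to the centrifuge's -x); point x runs up the panel.
- start_key (a joint): Travel of the round start/stop key, 25 mm across, in the middle of the row (m): 0 = out, 0.004 = in. Not to be pressed.
- release_key (a joint): Travel of the oblong lid-release key, 13 x 32 mm, left-hand in the row (m): 0 = out, 0.004 = in. Not to be pressed.
- tube_rack: Bystander: white rack 86 x 86 mm with four orange-capped conical tubes, 118 mm high. Origin: centre of its underside.
- tip_box: Bystander: pipette tip box, 122 x 84 x 70 mm. Origin: centre of its underside.
- marker: Bystander: black marker pen lying flat, 140 mm long (along its x), 12 mm thick. Origin: under its middle.
- media_bottle: Bystander: glass bottle with blue cap, 68 mm across, 142 mm high. Origin: centre of its underside.
- buffer_bottle: Bystander: white plastic bottle, 72 mm across, 150 mm high. Origin: centre of its underside.
- pipette: Bystander: pipette lying flat, 230 mm long (along its x), 32 mm thick. Origin: under its middle.
- microtube_rack: Bystander: low blue rack with microtubes, 66 x 44 mm, 36 mm high. Origin: centre of its underside.

How it is judged (in metres and radians):
On the way, in this order (a step that is already met when the one before it is completed fails the run):
1. the socket strip is switched on while the lid still stands open (value of joint rocker above 0.3 rad and value of joint lid above 0.5 rad), for 0.2 s.
2. the lid is pushed fully shut (value of joint rocker above 0.3 rad and value of joint lid below 0.03 rad), for 0.3 s.
3. the square key is pressed in by the fingers (all of step 2 and value of joint spin_key above 0.0028 m and contact force between the fingers and spin_key above 0.5 N), for 0.3 s.
At the end, for the whole second after the job is handed in: The rocker is on (above 0.3 rad), the lid is shut (below 0.03 rad, about 4 mm at its front edge), the square key is held in by the fingers (at least 2.8 of its 4 mm), and the other two keys are out (all of step 3 and value of joint each of start_key, release_key below 0.0012 m); the arm keeps its last pose, push and grip.
It fails at once if the square key is pressed while the lid is not shut (value of joint spin_key above 0.002 m and value of joint lid above 0.05 rad).
It fails at once if the round or the oblong key is pressed (value of joint any of start_key, release_key above 0.002 m).
It fails at once if the lid is slammed (its front edge faster than about 0.5 m/s) (velocity of joint lid below -3.2 rad/s).
It fails at once if the lid is gripped or hooked from its underside (contact force between the fingers and lid_c2 above 1 N).
It fails at once if the socket strip or a bystander is lifted, carried, knocked over or shifted more than 25 mm (distance of any of tube_rack, tip_box, marker, media_bottle, buffer_bottle, pipette, microtube_rack, socket_strip from where it was at the start of the episode above 0.025 m or angle between any of tube_rack, media_bottle, buffer_bottle's own z axis and vertical above 0.5 rad).
It also fails if it takes over 54 s, if anything falls off the work surface, if the arm or the gripper's body presses on something with over 40 N, if the wrist force passes 120 N, or if a joint passes its speed limit or range.

## Working session

There is one attempt and no reset: what is moved stays moved. The work goes in short steps, Python scripts to look and compute and a shell command to move; the robot and the scene stay as the last step left them, time stands still between calls to the robot, and variables do not carry over. Pictures are saved under pics/ and viewed, at most 10 in all, crops included, and the job is handed in when it is done.

```bash
ls; mkdir -p pics
python3 - <<'E'
from workcell import ctrl
import cv2
o=ctrl.get_obs();print(o)
for n in("scene","top"):
    d=ctrl.get_image(n);cv2.imwrite(f"pics/{n}0.png",cv2.cvtColor(d["img"],cv2.COLOR_RGB2BGR));print(n,{k:v for k,v in d.items() if k!="img"})
E
```

```text
jog.py
pics
workcell.py
{'t': 0.0, 'qpos': array([-1.36101808e+00,  4.23841633e-01,  1.63070013e+00,  1.22375847e-05,
        1.08862274e+00, -1.89913032e-02]), 'qvel': array([ 0.00057101, -0.00075365,  0.00173974, -0.00016039,  0.00258995,
       -0.00110717]), 'joint_torque': array([ 9.06622827e-04, -5.44615209e+01, -2.73660582e+01,  6.45204051e-02,
        2.27698224e-02, -1.35152322e-04]), 'ee_pos': array([ 141.65676641, -608.17439609,  238.89721815]), 'orientation': array([-3.11950846e+00, -3.58379695e-01,  2.18118247e-04]), 'ft_force': array([ 0.55202332, -0.08533401,  0.41533541]), 'moment': array([ 0.0001782 ,  0.02217025, -0.0100231 ]), 'grasp_force': 0.0, 'width': 87.99252927713724}
scene {'fx': 480.9212260129639, 'fy': 480.9212260129639, 'cx': 278.8518540963336, 'cy': 206.81892028148363, 'k1': -0.1538344964895117, 'R': array([[ 0.9615522 ,  0.27437898, -0.01155611],
       [ 0.16815764, -0.62152826, -0.76513112],
       [-0.21711835,  0.73377027, -0.64377078]]), 't': array([-547.70519871,  -32.55161282, 1444.57550783])}
top {'fx': 390.78005263274474, 'fy': 390.78005263274474, 'cx': 281.6408178661364, 'cy': 209.17731586598637, 'k1': 0.027730792438655165, 'R': array([[ 0.00247204, -0.99998788, -0.00425793],
       [-0.98669908, -0.00174706, -0.16254804],
       [ 0.16253863,  0.00460313, -0.98669144]]), 't': array([ 14.69917761, 579.72634202, 896.06711348])}
```

View pics/scene0.png

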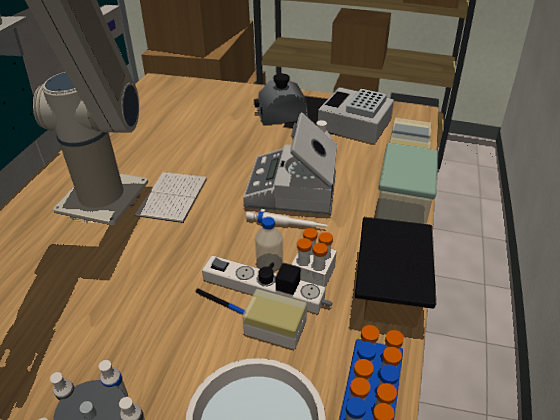

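View pics/top0.png

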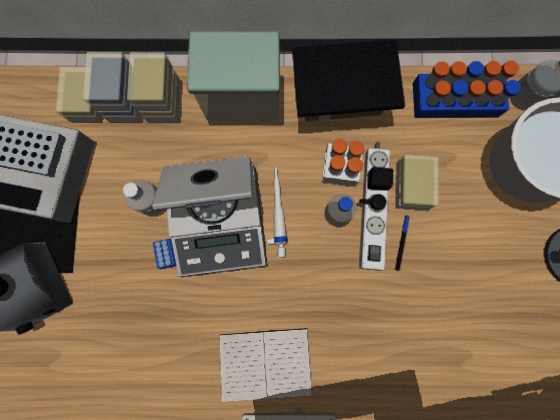

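The top view shows the strip with its rocker at about (375,253), the centrifuge at (213,225) with its square key at about (247,256), and the lid hinge at the rear. I'll enlarge both views to read pixels accurately.

Run:
```python
import cv2
a=cv2.imread("pics/top0.png")
cv2.imwrite("pics/c1.png",cv2.resize(a[145:285,145:285],None,fx=4.2,fy=4.2,interpolation=cv2.INTER_CUBIC))
b=a[135:275,340:400];c=cv2.resize(b,None,fx=4.2,fy=4.2,interpolation=cv2.INTER_CUBIC)
s=cv2.imread("pics/scene0.png")[245:315,195:325];d=cv2.resize(s,None,fx=4,fy=4,interpolation=cv2.INTER_CUBIC)
import numpy as np
e=np.zeros((588,252+520,3),np.uint8);e[:c.shape[0],:252]=c;e[:280,252:]=d
cv2.imwrite("pics/c2.png",e)
```

```text
(no output)
```

View pics/c1.png

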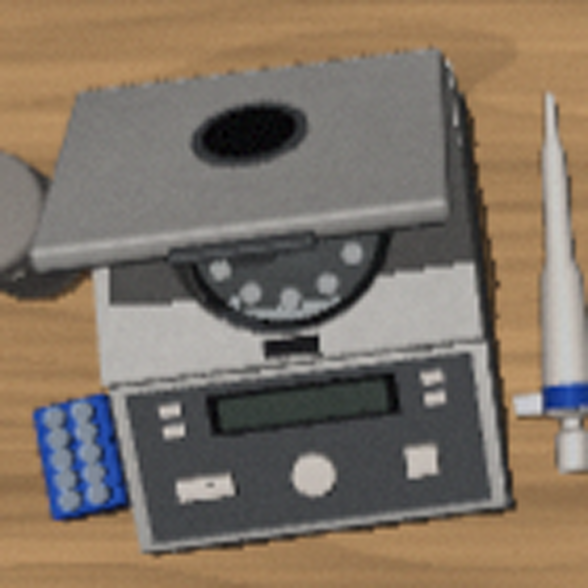

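View pics/c2.png

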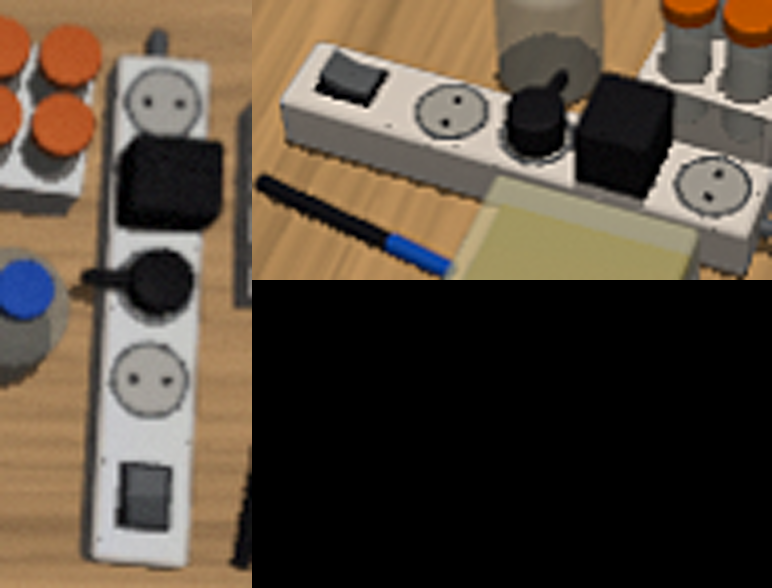

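Crops: keys are at (206,488), (314,475) and (422,461) in c1, and the lid's front corners at about (36,252) and (445,214). In c2 the strip corners are (118,60), (210,60), (93,558) and (187,565), and the raised rocker half is at the bottom (144,510).

```bash
cat > h.py <<'E'
import numpy as np
from scipy.optimize import least_squares
from scipy.spatial.transform import Rotation as Ro
from workcell import ctrl
def proj(d,X):
    c=np.atleast_2d(X)@d["R"].T+d["t"];s=c[:,:2]/c[:,2:]
    s=s*(1+d["k1"]*(s**2).sum(1,keepdims=True));return s*[d["fx"],d["fy"]]+[d["cx"],d["cy"]]
def w(p,L):
    c,s=np.cos(p[2]),np.sin(p[2]);L=np.atleast_2d(L)
    return np.c_[p[0]+c*L[:,0]-s*L[:,1],p[1]+s*L[:,0]+c*L[:,1],L[:,2]]
def tool():
    o=ctrl.get_obs();return o["ee_pos"],Ro.from_rotvec(o["orientation"]).as_matrix(),o
E
python3 - <<'E'
from h import *
T=ctrl.get_image("top");S=ctrl.get_image("scene")
px=lambda a,ox,oy,k:(np.array(a)+.5)/k-.5+[ox,oy]
pt=px([(118,60),(210,60),(187,565),(93,558),(144,496)],340,135,4.2)
ps=px([(66,44),(30,103)],195,245,4)
Lt=[(150,28,40),(150,-28,40),(-150,-28,40),(-150,28,40),(-112,0,47)]
Ls=[(-150,28,40),(-150,-28,40)]
f=lambda p:np.r_[(proj(T,w(p,Lt))-pt).ravel(),(proj(S,w(p,Ls))-ps).ravel()]
r=least_squares(f,[600,-230,0],loss="soft_l1");print("strip",r.x,f(r.x).round(1))
print("press off",w(r.x,[-112-14.3,0,53.5]))
t=0.418
pc=px([(206,488),(314,475),(422,461),(143,551),(512,507),(36,250),(445,212)],145,145,4.2)
def L(q):
    kx,th=q; z=49+(kx+123)*np.tan(t)
    k=[(kx-7*np.sin(t),y,z+7*np.cos(t)) for y in(60,0,-60)]
    lid=[(115-154*np.cos(th)+18*np.sin(th),y,101+154*np.sin(th)+18*np.cos(th)) for y in(100,-100)]
    return np.array(k+[(-123,103,49),(-123,-103,49)]+lid)
g=lambda p:(proj(T,w(p[:3],L(p[3:])))-pc).ravel()
r=least_squares(g,[600,180,0,-90,.9],x_scale=[10,10,.1,10,.1],loss="soft_l1");p=r.x
print("cf",p,g(p).round(1));print("keytop",w(p[:3],L(p[3:])).round(1))
th=p[4]
print("hinge",w(p[:3],[115,0,101]),"push",w(p[:3],[115-125*np.cos(th)+18*np.sin(th),0,101+125*np.sin(th)+18*np.cos(th)]))
E
```

```text
strip [ 5.88550649e+02 -2.12861890e+02 -8.26964350e-02] [-0.3 -2.7  0.3 -0.9  0.7  0.4 -0.7 -0.   0.4 -0.5 -0.7 -1.5 -2.1 -0.7]
press off [[ 462.68226674 -202.42923116   53.5       ]]
cf [ 5.55440003e+02  1.69113879e+02  1.12658618e-01 -9.06994833e+01
  7.50972836e-01] [ 0.  -0.3  0.3 -0.1  0.5  0.3 -0.4 -0.3 -0.8  0.3 -1.   1.1  2.7 -0.9]
keytop [[455.7 218.2  69.7]
 [462.5 158.6  69.7]
 [469.2  99.   69.7]
 [421.6 257.6  49. ]
 [444.8  52.9  49. ]
 [558.8 270.1 219.2]
 [581.3  71.4 219.2]]
hinge [[669.71098643 182.04223136 101.        ]] push [[591.11652624 173.1502373  199.45223852]]
```

The fit matches the given sizes: the key top is at z 69.7, the lid is about 0.75 open, and residuals are around 1 px. Next I'll move above the rocker with the fingers closed.

The rows are not in the units I measure in: shifts go in m and turns go in units of 0.2 rad. I convert before sending: 27 mm is 0.027, -21.5 mm is -0.0215.

```bash
echo '[[[0.027,-0.0215,0],[0,0,0]],[[0.027,-0.0215,0],[0,0,0]],[[0.027,-0.0215,0],[0,0,0]],[[0.027,-0.0215,0],[0,0,0]],[[0.027,-0.0215,0],[0,0,0]]]' | python3 jog.py 0
echo '[[[0.027,-0.0215,0],[0,0,0]],[[0.027,-0.0215,0],[0,0,0]],[[0.027,-0.0215,0],[0,0,0]],[[0.027,-0.0215,0],[0,0,0]],[[0.027,-0.0215,0],[0,0,0]]]' | python3 jog.py
echo '[[[0.027,-0.0215,0],[0,0,0]],[[0.027,-0.0215,0],[0,0,0]],[[0.027,-0.0215,0],[0,0,0]],[[0.027,-0.0215,0],[0,0,0]],[[0.027,-0.0215,0],[0,0,0]]]' | python3 jog.py
echo '[[[0,0,0.03],[0,0,0.52]],[[0,0,0.03],[0,0,0.52]],[[0,0,0.03],[0,0,0.52]],[[0,0,0],[0,0,0]],[[0,0,0],[0,0,0]]]' | python3 jog.py
cat >> h.py <<'E'
def need(tgt):
    p,R,o=tool();print("t",o["t"],"pos",p.round(1),"R",R.round(3).tolist(),"F",o["ft_force"].round(1));print("need tool",(R.T@(np.array(tgt)-p)).round(1))
E
python3 -c "
from h import *
need([461,-202.3,80])"
```

```text
t: 0.62
ee_pos: [249.4, -472.0, 239.5]
orientation: [-3.121, -0.358, 0.0]
ft_force: [-0.8, -0.5, 0.3]
width: 57.7
grasp_force: 0.0
t: 1.03
ee_pos: [356.7, -336.6, 239.7]
orientation: [3.121, 0.358, 0.0]
ft_force: [0.5, -0.9, 0.6]
width: 24.5
grasp_force: 0.0
t: 1.45
ee_pos: [463.9, -201.2, 239.8]
orientation: [3.121, 0.359, 0.0]
ft_force: [0.3, -0.5, 0.4]
width: 0.6
grasp_force: 0.0
t: 1.87
ee_pos: [462.1, -202.2, 148.8]
orientation: [-3.138, 0.126, 0.006]
ft_force: [0.1, -0.6, 0.9]
width: 0.5
grasp_force: 0.0
t 1.8667 pos [ 462.1 -202.2  148.8] R [[0.997, -0.08, -0.003], [-0.08, -0.997, 0.002], [-0.004, -0.001, -1.0]] F [ 0.1 -0.6  0.9]
need tool [-0.9  0.2 68.8]
```

```bash
echo '[[[-0.001,0,0.022],[0,0,0]],[[0,0,0.022],[0,0,0]],[[0,0,0.024],[0,0,0]],[[0,0,0],[0,0,0]]]' | python3 jog.py
python3 - <<'E'
from h import *
import cv2
need([461,-202.3,64])
T=ctrl.get_image("top")["img"];S=ctrl.get_image("scene")["img"]
r=lambda a,k:cv2.resize(a,None,fx=k,fy=k,interpolation=cv2.INTER_CUBIC)
a=r(T[220:280,340:410],5);b=r(S[220:290,180:270],5)
e=np.zeros((350,800,3),np.uint8);e[:300,:350]=a;e[:,350:]=b
cv2.imwrite("pics/c3.png",e[...,::-1])
E
```

```text
t: 2.2
ee_pos: [461.2, -202.5, 80.5]
orientation: [-3.138, 0.127, 0.004]
ft_force: [-0.2, 0.4, 0.5]
width: 0.4
grasp_force: 0.0
t 2.2 pos [ 461.2 -202.5   80.5] R [[0.997, -0.081, -0.002], [-0.081, -0.997, 0.001], [-0.003, -0.001, -1.0]] F [-0.2  0.4  0.5]
need tool [-0.2 -0.2 16.5]
```

View pics/c3.png

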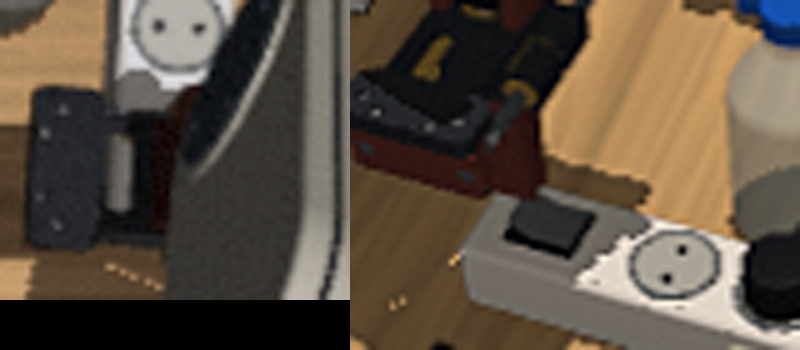

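Run:
```python
from h import *
import cv2
S=ctrl.get_image("scene");p,R,o=tool()
for n,P in [("tipc",[0,0,17]),("a",[10,13,17]),("b",[10,-13,17]),("c",[-10,13,17]),("d",[-10,-13,17])]:
    print(n,((proj(S,p+R@np.array(P,float))-[180,220])*5+[350,0]).round())
s=[588.55,-212.86,-.0827]
for n,L in [("press",[-126.3,0,53.5]),("pivot",[-112,0,47.5]),("cornerF",[-150,-28,40]),("cornerR",[-150,28,40]),("rk1",[-127,11,53.5]),("rk2",[-127,-11,53.5])]:
    print(n,((proj(S,w(s,L))-[180,220])*5+[350,0]).round())
cv2.imwrite("pics/c4.png",cv2.resize(S["img"][190:310,160:300,::-1],None,fx=5,fy=5,interpolation=cv2.INTER_CUBIC))
```

```text
tipc [[514. 185.]]
a [[521. 209.]]
b [[545. 172.]]
c [[483. 198.]]
d [[508. 162.]]
press [[517. 202.]]
pivot [[544. 218.]]
cornerF [[450. 248.]]
cornerR [[502. 171.]]
rk1 [[525. 187.]]
rk2 [[505. 217.]]
```

View pics/c4.png

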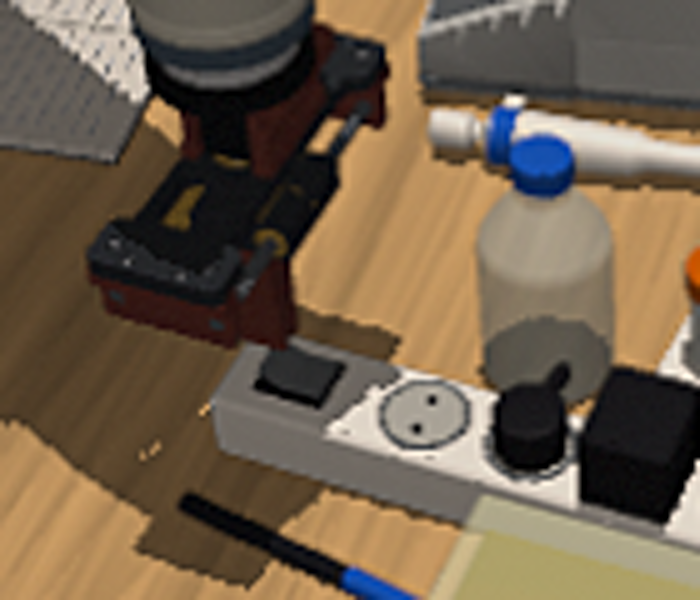

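The scene view shows the gripper body covering most of the fingertips. Their tip peeks out at about (240,345) in c4, right over the rocker's raised end at about (275,355), which agrees with the projections to about 3 mm. I'll shift 2 mm toward the pivot and press.

Converted, 4 mm is 0.004, 2 mm is 0.002.

```bash
echo '[[[0.002,0,0.004],[0,0,0]],[[0,0,0.004],[0,0,0]],[[0,0,0.002],[0,0,0]],[[0,0,0.002],[0,0,0]]]' | python3 jog.py; echo '[[[0,0,0.002],[0,0,0]],[[0,0,0.001],[0,0,0]],[[0,0,0.001],[0,0,0]],[[0,0,0],[0,0,0]]]' | python3 jog.py
```

```text
t: 2.68
ee_pos: [464.4, -203.0, 70.1]
orientation: [3.139, -0.13, 0.001]
ft_force: [-1.3, -0.6, 3.8]
width: 0.6
grasp_force: 1.7
t: 3.02
ee_pos: [463.8, -202.7, 65.5]
orientation: [-3.139, 0.131, 0.001]
ft_force: [-1.6, 0.7, 0.4]
width: 0.4
grasp_force: 0.5
```

```bash
echo '[[[0,0,0.001],[0,0,0]],[[0,0,0.001],[0,0,0]],[[0,0,0],[0,0,0]]]' | python3 jog.py;echo '[[[0,0,0.001],[0,0,0]],[[0,0,0.001],[0,0,0]],[[0,0,0],[0,0,0]]]' | python3 jog.py
```

```text
t: 3.27
ee_pos: [464.0, -202.8, 64.6]
orientation: [-3.139, 0.131, 0.0]
ft_force: [-5.0, 1.2, 15.7]
width: -0.0
grasp_force: 8.0
t: 3.52
ee_pos: [464.1, -202.8, 64.3]
orientation: [3.139, -0.13, 0.0]
ft_force: [-10.8, 3.7, 38.7]
width: 0.8
grasp_force: 19.3
```

Contact stopped hard at tip height 47.5 mm, so the rocker is fully on. Now I'll go up and over to the lid.

Converted, -40 mm is -0.04, -20 mm is -0.02.

```bash
echo '[[[0,0,-0.02],[0,0,0]],[[0,0,-0.04],[0,0,0]],[[0,0,-0.04],[0,0,0]],[[0,0,-0.04],[0,0,0]],[[0,0,-0.04],[0,0,0]]]' | python3 jog.py
echo '[[[0,0,-0.04],[0,0,0]],[[0.01,-0.0385,0],[0,0,0]],[[0.01,-0.0385,0],[0,0,0]],[[0.01,-0.0385,0],[0,0,0]],[[0.01,-0.0385,0],[0,0,0]]]' | python3 jog.py
echo '[[[0.01,-0.0385,0],[0,0,0]],[[0.01,-0.0385,0],[0,0,0]],[[0.01,-0.0385,0],[0,0,0]],[[0.01,-0.0385,0],[0,0,0]],[[0.01,-0.0385,0],[0,0,0]]]' | python3 jog.py
echo '[[[0.01,-0.0385,0],[0,0,0]],[[0,0,0],[0,0,-0.5]],[[0,0,0],[0,0,-0.5]],[[0,0,0],[0,0,0]],[[0,0,0],[0,0,0]]]' | python3 jog.py
python3 - <<'E'
from h import *
import cv2
need([597,174,265])
S=ctrl.get_image("scene")["img"];T=ctrl.get_image("top")["img"]
r=lambda a,k:cv2.resize(a,None,fx=k,fy=k,interpolation=cv2.INTER_CUBIC)
e=np.zeros((480,800,3),np.uint8);e[:400,:320]=r(S[240:320,195:259],5);e[:,320:]=r(S[60:220,200:360],3)
cv2.imwrite("pics/c5.png",e[...,::-1])
E
```

```text
t: 3.93
ee_pos: [464.0, -202.6, 243.5]
orientation: [-3.139, 0.131, -0.001]
ft_force: [0.8, 0.0, 0.1]
width: 0.5
grasp_force: 0.0
t: 4.35
ee_pos: [517.3, -51.1, 282.2]
orientation: [-3.139, 0.132, -0.003]
ft_force: [1.2, -0.3, 0.0]
width: 0.2
grasp_force: 0.0
t: 4.77
ee_pos: [583.0, 137.3, 281.6]
orientation: [-3.138, 0.13, -0.001]
ft_force: [0.6, -0.3, 1.0]
width: 0.3
grasp_force: 0.0
t: 5.18
ee_pos: [595.6, 172.8, 281.4]
orientation: [-3.136, -0.179, 0.0]
ft_force: [-0.5, 0.7, 0.0]
width: 0.5
grasp_force: 0.0
t 5.1833 pos [595.6 172.8 281.4] R [[0.993, 0.114, -0.0], [0.114, -0.993, 0.0], [-0.0, -0.0, -1.0]] F [-0.5  0.7  0. ]
need tool [ 1.5 -1.1 16.4]
```

View pics/c5.png

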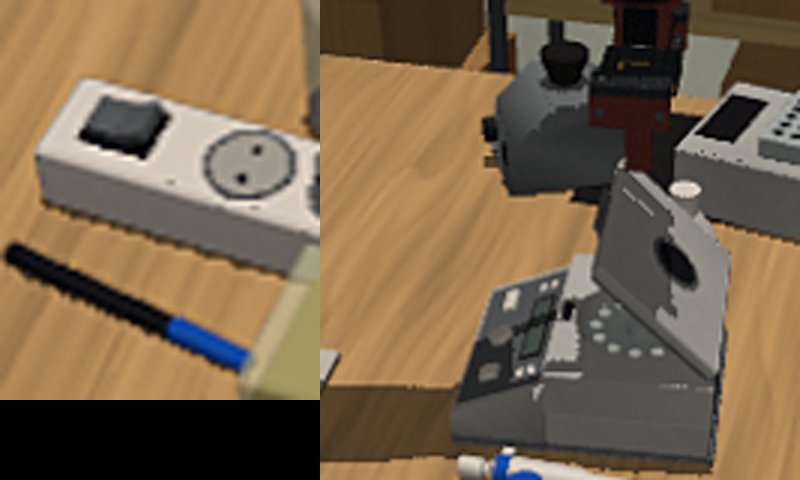

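The rocker's outer half is now level and its inner half is up, so it is on. The lid is still open, with its near front corner at about (292,150) and far front corner at about (303,115) in scene pixels. I'll check the lid angle against those.

Run:
```python
from h import *
S=ctrl.get_image("scene");T=ctrl.get_image("top");p=[555.44,169.11,.11266]
for th in(.75,.85,.95,1.05):
    L=[(115-154*np.cos(th)+o*np.sin(th),y,101+154*np.sin(th)+o*np.cos(th)) for y in(-100,100) for o in (18,3)]
    print(th,proj(S,w(p,L)).round().tolist(),((proj(T,w(p,L))-145)*4.2).round().tolist())
print(proj(S,w(p,[115,-100,101])),((proj(T,w(p,[115,-100,101]))-145)*4.2).round())
q,R,o=tool();print(proj(S,q+R@[0,0,17]))
```

```text
0.75 [[290.0, 150.0], [286.0, 153.0], [300.0, 112.0], [296.0, 115.0]] [[455.0, 207.0], [459.0, 233.0], [30.0, 253.0], [39.0, 278.0]]
0.85 [[295.0, 147.0], [290.0, 150.0], [304.0, 109.0], [300.0, 112.0]] [[451.0, 177.0], [455.0, 205.0], [22.0, 224.0], [30.0, 251.0]]
0.95 [[300.0, 145.0], [295.0, 147.0], [309.0, 107.0], [305.0, 110.0]] [[447.0, 146.0], [451.0, 176.0], [14.0, 193.0], [22.0, 222.0]]
1.05 [[305.0, 143.0], [300.0, 145.0], [314.0, 105.0], [309.0, 107.0]] [[442.0, 113.0], [446.0, 144.0], [7.0, 160.0], [15.0, 191.0]]
[[326.61821578 189.46860961]] [[453.  73.]]
[[304.9102953  115.84263374]]
```

```bash
echo '[[[0.0015,-0.001,0.018],[0,0,0]],[[0,0,0.018],[0,0,0]],[[0,0,0.012],[0,0,0]],[[0,0,0.004],[0,0,0]],[[0,0,0.004],[0,0,0]]]' | python3 jog.py; echo '[[[0,0,0.004],[0,0,0]],[[0,0,0.004],[0,0,0]],[[0,0,0],[0,0,0]]]' | python3 jog.py
```

```text
t: 5.8
ee_pos: [596.9, 173.4, 225.1]
orientation: [3.136, 0.182, -0.001]
ft_force: [-0.1, -0.4, 0.6]
width: 0.2
grasp_force: 0.4
t: 6.05
ee_pos: [597.3, 173.7, 217.6]
orientation: [-3.136, -0.183, -0.001]
ft_force: [0.7, -0.2, -0.6]
width: 0.5
grasp_force: 0.3
```

Converted, -5 mm is -0.005, 5 mm is 0.005.

```bash
echo '[[[-0.005,0,0.005],[0,0,0]],[[-0.005,0,0.005],[0,0,0]],[[-0.0045,0,0.005],[0,0,0]],[[-0.004,0,0.005],[0,0,0]]]' | python3 jog.py; echo '[[[-0.004,0,0.005],[0,0,0]],[[-0.004,0,0.0055],[0,0,0]],[[-0.0035,0,0.006],[0,0,0]],[[-0.003,0,0.006],[0,0,0]]]' | python3 jog.py
```

```text
t: 6.38
ee_pos: [578.0, 171.4, 197.2]
orientation: [3.136, 0.183, -0.0]
ft_force: [1.3, 0.5, 0.2]
width: 0.6
grasp_force: 0.5
t: 6.72
ee_pos: [563.8, 169.8, 174.5]
orientation: [3.136, 0.184, -0.0]
ft_force: [1.2, -0.4, 0.3]
width: 0.3
grasp_force: 0.5
```

Run:
```python
from h import *
import cv2
need(w([555.44,169.11,.11266],[-5,0,136])[0])
S=ctrl.get_image("scene")["img"]
cv2.imwrite("pics/c6.png",cv2.resize(S[80:230,220:380,::-1],None,fx=3.7,fy=3.7,interpolation=cv2.INTER_CUBIC))
```

```text
t 6.7167 pos [563.8 169.8 174.5] R [[0.993, 0.117, -0.0], [0.117, -0.993, -0.0], [-0.0, 0.0, -1.0]] F [ 1.2 -0.4  0.3]
need tool [-13.3  -0.3  38.5]
```

View pics/c6.png

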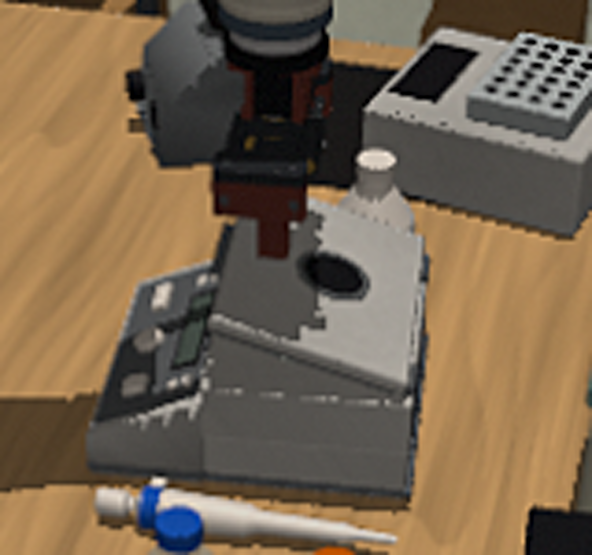

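The fingertip sits on the outer face at about (273,255) in the crop, and the lid is following, now about 0.3 open. I'll continue along the arc.

Converted, 6 mm is 0.006, -3 mm is -0.003.

```bash
echo '[[[-0.003,0,0.006],[0,0,0]],[[-0.003,0,0.006],[0,0,0]],[[-0.0025,0,0.006],[0,0,0]],[[-0.002,0,0.006],[0,0,0]]]' | python3 jog.py; echo '[[[-0.0015,0,0.005],[0,0,0]],[[-0.001,0,0.005],[0,0,0]],[[0,0,0.003],[0,0,0]],[[0,0,0.002],[0,0,0]]]' | python3 jog.py; echo '[[[0,0,0.001],[0,0,0]],[[0,0,0],[0,0,0]],[[0,0,0],[0,0,0]],[[0,0,0],[0,0,0]],[[0,0,0],[0,0,0]]]' | python3 jog.py
```

```text
t: 7.1
ee_pos: [553.7, 168.6, 150.6]
orientation: [-3.136, -0.183, -0.0]
ft_force: [0.7, -0.1, 0.5]
width: 0.5
grasp_force: 0.4
t: 7.43
ee_pos: [550.9, 168.2, 136.1]
orientation: [3.136, 0.183, -0.002]
ft_force: [-9.3, -2.1, 26.0]
width: 0.8
grasp_force: 12.8
t: 7.85
ee_pos: [550.9, 168.2, 136.3]
orientation: [3.136, 0.183, -0.002]
ft_force: [-5.9, -1.6, 12.2]
width: 0.9
grasp_force: 6.5
```

The lid is shut, with the tip at 119 mm against a firm stop. Now I'll go to the key, tilted along the panel normal.

Converted, -32 mm is -0.032, -28.5 mm is -0.0285.

```bash
echo '[[[0,0,-0.032],[0,0,0]],[[0,0,-0.032],[0,0,0]],[[-0.0285,0.015,0],[0,0,0]],[[-0.0285,0.015,0],[0,0,0]],[[-0.0285,0.015,0],[0,0,0]]]' | python3 jog.py
echo '[[[-0.0285,0.015,0],[0,0,0]],[[0,0,0],[0,0.525,0]],[[0,0,0],[0,0.525,0]],[[0,0,0],[0,0.525,0]],[[0,0,0],[0,0.525,0]]]' | python3 jog.py
echo '[[[0,0,0],[0,0,0]],[[0,0,0],[0,0,0]]]' | python3 jog.py
python3 - <<'E'
from h import *
n=np.array([-.4034,-.0456,.9139]);need(np.array([469.2,99,69.7])+n*(17+12))
_,R,_=tool();print(R.T@n)
E
```

```text
t: 8.27
ee_pos: [471.2, 113.3, 199.7]
orientation: [-3.136, -0.184, -0.002]
ft_force: [-0.1, -0.2, 0.7]
width: 0.5
grasp_force: 0.0
t: 8.68
ee_pos: [445.4, 95.5, 200.2]
orientation: [-3.04, -0.177, -0.659]
ft_force: [0.7, -0.5, -1.0]
width: 0.4
grasp_force: 0.0
t: 8.85
ee_pos: [444.1, 95.3, 198.9]
orientation: [-3.045, -0.179, -0.643]
ft_force: [-0.3, -0.7, 1.0]
width: 0.5
grasp_force: 0.0
t 8.85 pos [444.1  95.3 198.9] R [[0.908, 0.117, 0.402], [0.107, -0.993, 0.047], [0.404, 0.0, -0.915]] F [-0.3 -0.7  1. ]
need tool [-29.1  -0.9  99.4]
[-0.00162461 -0.00146051 -1.00000968]
```

Converted, 30 mm is 0.03, -10 mm is -0.01.

```bash
echo '[[[-0.01,-0.001,0.03],[0,0,0]],[[-0.01,0,0.03],[0,0,0]],[[-0.009,0,0.03],[0,0,0]],[[0,0,0.009],[0,0,0]],[[0,0,0],[0,0,0]]]' | python3 jog.py
python3 - <<'E'
from h import *
import cv2
n=np.array([-.4034,-.0456,.9139]);need(np.array([469.2,99,69.7])+n*17)
T=ctrl.get_image("top");S=ctrl.get_image("scene");p,R,_=tool()
ox=lambda x:((proj(S,x)-[225,115])*5).round()
print("tip",ox(p+R@[0,0,17]),"key",ox([469.2,99,69.7]),"round",ox([462.5,158.6,69.7]))
e=np.zeros((500,800,3),np.uint8);r=lambda a,k:cv2.resize(a,None,fx=k,fy=k,interpolation=cv2.INTER_CUBIC)
e[:,:450]=r(S["img"][115:215,225:315],5);e[:350,450:]=r(T["img"][205:275,195:265],5)
cv2.imwrite("pics/c7.png",e[...,::-1])
E
```

```text
t: 9.27
ee_pos: [464.1, 101.2, 106.8]
orientation: [-3.061, -0.176, -0.622]
ft_force: [0.5, 0.6, 0.6]
width: 0.6
grasp_force: 0.0
t 9.2667 pos [464.1 101.2 106.8] R [[0.915, 0.113, 0.388], [0.108, -0.994, 0.035], [0.39, 0.01, -0.921]] F [0.5 0.6 0.6]
need tool [-10.4   2.6  19.1]
tip [[148. 304.]] key [[146. 339.]] round [[167. 278.]]
```

View pics/c7.png

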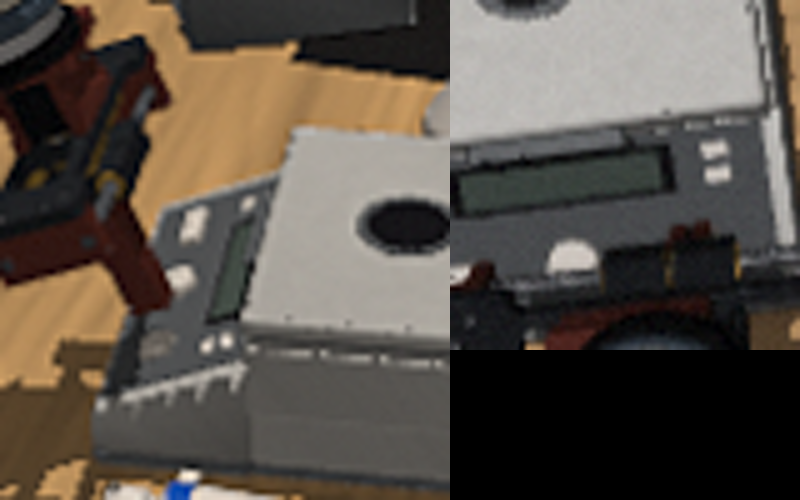

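The lid is flat and shut. The fingertip at (155,305) in the crop is above and up-panel of the square key at (155,345). Both sit about 8 px right of their predictions, which is a common calibration offset, so their relative position holds. I'll shift and then press.

Converted, -5.4 mm is -0.0054, -5 mm is -0.005.

```bash
echo '[[[-0.005,0.0013,0.003],[0,0,0]],[[-0.0054,0.0013,0.003],[0,0,0]],[[0,0,0.004],[0,0,0]],[[0,0,0.004],[0,0,0]],[[0,0,0],[0,0,0]]]' | python3 jog.py
python3 - <<'E'
from h import *
n=np.array([-.4034,-.0456,.9139]);need(np.array([469.2,99,69.7])+n*17)
E
```

```text
t: 9.78
ee_pos: [461.8, 101.2, 100.6]
orientation: [-3.069, -0.174, -0.612]
ft_force: [-0.2, -0.1, -0.2]
width: 0.6
grasp_force: 0.0
t 9.7833 pos [461.8 101.2 100.6] R [[0.918, 0.11, 0.382], [0.107, -0.994, 0.029], [0.383, 0.014, -0.924]] F [-0.2 -0.1 -0.2]
need tool [-5.7  2.8 14.3]
```

The moves are falling short, so I'll check the joints.

```bash
python3 -c "
from h import *
print(ctrl.get_obs()['qpos'].round(3))"
```

```text
[ 0.226  0.374  2.286 -0.555  0.109  2.225]
```
Joint 5 at its lower limit 0.11: near wrist singularity (tilted). So tool tilt of .418 with yaw ~0.113 vs arm... q5 near 0 means the tool axis parallel to forearm axis. Instead tilt less, or take more vertical: q5 =0.11 at limit. In vertical configuration q5~1.09. Less tilt: tilt 0.25 → q5 ~0.28. At lower/closer position, forearm slope gets... Also q6 2.225 near 2.54; with q4 -0.555: singularity-related. With tilt reduced, q4~0. Let me reduce tilt to 0.2: key top vs tip misaligned by 0.218 rad: the tip edge 20mm wide (10*sin .218=2.2mm): the contacting edge: tool less tilted → rear (+x, up-panel) edge of tip hits first, at up-panel 10 mm beyond key centre... key half is 9. Key's up-panel edge is the contact. Clearance to panel at the end: key left 3mm above panel; tip's rear edge at 10 from centre is 1mm beyond key edge: drop ~0.2mm. Fine if I offset the tip centre by -4 down-panel, so contact at tip edge ~ 6 up-panel of centre. Fine. Even vertical would work: tip shifted so its edge is on the key centre: rear edge at key centre. Front edge below: panel falls away. Good. Take tilt 0.2.

Joint 5 is at its lower limit (0.11), so the full tilt can't be reached. I'll back off, reduce the tilt to about 0.2, and press with the tip's up-panel edge zone on the key.

Converted, -15 mm is -0.015, -0.09 rad is -0.45.

```bash
echo '[[[0,0,-0.015],[0,0,0]],[[0,0,-0.015],[0,0,0]],[[0,0,0],[0,-0.45,0]],[[0,0,0],[0,-0.45,0]],[[0,0,0],[0,0,0]]]' | python3 jog.py
```

Run:
```python
from h import *
p,R,o=tool();n=np.array([-.4034,-.0456,.9139]);up=np.array([.908,.1027,.4060])
k=np.array([469.2,99,69.7])
print(o["qpos"].round(3),R[:,2].round(3),"yaw",np.arctan2(R[1,0],R[0,0]), np.arctan2(-R[0,1]*-1,-R[1,1]))
tip=R@np.array([6,0,17.])   # point of the tip face 6 mm toward up-panel
need(k+n*8-tip)
```

```text
t: 10.2
ee_pos: [453.2, 100.7, 129.8]
orientation: [3.116, 0.173, 0.345]
ft_force: [0.6, 0.0, 0.8]
width: 0.5
grasp_force: 0.0
[ 0.216  0.308  2.186 -0.088  0.432  1.752] [ 0.218  0.01  -0.976] yaw 0.11284031882740163 0.10969796893080908
t 10.2 pos [453.2 100.7 129.8] R [[0.97, 0.109, 0.218], [0.11, -0.994, 0.01], [0.218, 0.014, -0.976]] F [0.6 0.  0.8]
need tool [-5.4  2.7 37.3]
```

```bash
echo '[[[-0.003,0.0013,0.012],[0,0,0]],[[-0.0024,0.0014,0.013],[0,0,0]],[[0,0,0.012],[0,0,0]],[[0,0,0],[0,0,0]]]' | python3 jog.py
python3 - <<'E'
from h import *
p,R,o=tool();n=np.array([-.4034,-.0456,.9139]);k=np.array([469.2,99,69.7])
print(o["qpos"].round(3));tip=R@np.array([6,0,17.])
need(k-tip); print("press dir in tool",R.T@-n)
E
```

```text
t: 10.53
ee_pos: [451.5, 96.4, 88.9]
orientation: [3.114, 0.174, 0.339]
ft_force: [0.1, 0.4, 0.5]
width: 0.2
grasp_force: 0.0
[ 0.208  0.399  2.207 -0.115  0.324  1.772]
t 10.5333 pos [451.5  96.4  88.9] R [[0.971, 0.11, 0.215], [0.111, -0.994, 0.008], [0.214, 0.016, -0.977]] F [0.1 0.4 0.5]
need tool [ 7.3 -1.   5.5]
press dir in tool [ 0.20080287 -0.01570069  0.97951816]
```

Converted, 3 mm is 0.003, 2.7 mm is 0.0027.

```bash
echo '[[[0.003,-0.0005,-0.0012],[0,0,0]],[[0.0027,-0.0005,-0.0012],[0,0,0]],[[0,0,0],[0,0,0]]]' | python3 jog.py
python3 - <<'E'
from h import *
import cv2
p,R,o=tool();n=np.array([-.4034,-.0456,.9139]);k=np.array([469.2,99,69.7])
need(k-R@np.array([6,0,17.]))
E
echo '[[[0.0004,0,0.002],[0,0,0]],[[0.0004,0,0.002],[0,0,0]],[[0.0002,0,0.001],[0,0,0]],[[0.0002,0,0.001],[0,0,0]],[[0,0,0],[0,0,0]]]' | python3 jog.py
echo '[[[0.0002,0,0.001],[0,0,0]],[[0.0002,0,0.001],[0,0,0]],[[0,0,0],[0,0,0]]]' | python3 jog.py
```

```text
t: 10.78
ee_pos: [458.7, 98.7, 95.2]
orientation: [3.115, 0.174, 0.345]
ft_force: [0.6, 0.5, 0.8]
width: 0.3
grasp_force: 0.0
t 10.7833 pos [458.7  98.7  95.2] R [[0.97, 0.11, 0.218], [0.111, -0.994, 0.009], [0.218, 0.015, -0.976]] F [0.6 0.5 0.8]
need tool [-1.4  0.5 10.2]
t: 11.2
ee_pos: [459.9, 98.5, 88.4]
orientation: [3.115, 0.174, 0.34]
ft_force: [0.2, 0.1, 0.5]
width: 0.1
grasp_force: 0.0
t: 11.45
ee_pos: [460.8, 98.6, 86.5]
orientation: [3.115, 0.174, 0.34]
ft_force: [0.9, 0.3, -0.3]
width: 0.5
grasp_force: 0.0
```

```bash
for i in 1 ; do echo '[[[0,0,0.001],[0,0,0]],[[0,0,0.0005],[0,0,0]],[[0,0,0],[0,0,0]]]' | python3 jog.py; echo '[[[0,0,0.001],[0,0,0]],[[0,0,0.0005],[0,0,0]],[[0,0,0],[0,0,0]]]' | python3 jog.py; done
```

```text
t: 11.7
ee_pos: [461.2, 98.7, 85.2]
orientation: [3.115, 0.174, 0.341]
ft_force: [-0.1, 0.4, 2.6]
width: 0.3
grasp_force: 0.8
t: 11.95
ee_pos: [461.7, 98.7, 83.8]
orientation: [3.115, 0.174, 0.341]
ft_force: [-0.2, 1.1, 2.9]
width: 0.4
grasp_force: 1.4
```

Contact is felt at 2.6–2.9 N, rising like the key's spring. I'll keep going until the force shows the stop.

```bash
echo '[[[0.0002,0,0.001],[0,0,0]],[[0,0,0.0005],[0,0,0]],[[0,0,0],[0,0,0]]]' | python3 jog.py; echo '[[[0,0,0.001],[0,0,0]],[[0,0,0],[0,0,0]]]' | python3 jog.py; echo '[[[0,0,0.0007],[0,0,0]],[[0,0,0],[0,0,0]]]' | python3 jog.py
```

```text
t: 12.2
ee_pos: [462.3, 98.8, 82.4]
orientation: [3.115, 0.174, 0.341]
ft_force: [0.4, 0.9, 4.6]
width: 0.8
grasp_force: 2.0
t: 12.37
ee_pos: [462.7, 98.8, 81.5]
orientation: [3.115, 0.174, 0.342]
ft_force: [-0.8, -0.3, 6.7]
width: 0.7
grasp_force: 2.9
t: 12.53
ee_pos: [462.9, 98.9, 81.3]
orientation: [3.115, 0.174, 0.343]
ft_force: [-2.1, 0.5, 13.8]
width: 0.5
grasp_force: 6.9
```

Converted, 0.3 mm is 0.0003.

```bash
echo '[[[0,0,0.0003],[0,0,0]],[[0,0,0],[0,0,0]],[[0,0,0],[0,0,0]],[[0,0,0],[0,0,0]],[[0,0,0],[0,0,0]]]' | python3 jog.py
python3 - <<'E'
from h import *
import cv2
T=ctrl.get_image("top");S=ctrl.get_image("scene")
e=np.zeros((500,800,3),np.uint8);r=lambda a,k:cv2.resize(a,None,fx=k,fy=k,interpolation=cv2.INTER_CUBIC)
e[:,:450]=r(S["img"][115:215,225:315],5);e[:350,450:]=r(T["img"][205:275,195:265],5)
cv2.imwrite("pics/c8.png",e[...,::-1])
E
```

```text
t: 12.95
ee_pos: [462.9, 98.9, 81.2]
orientation: [3.115, 0.174, 0.343]
ft_force: [-4.4, 0.2, 16.3]
width: 0.9
grasp_force: 8.1
```

View pics/c8.png

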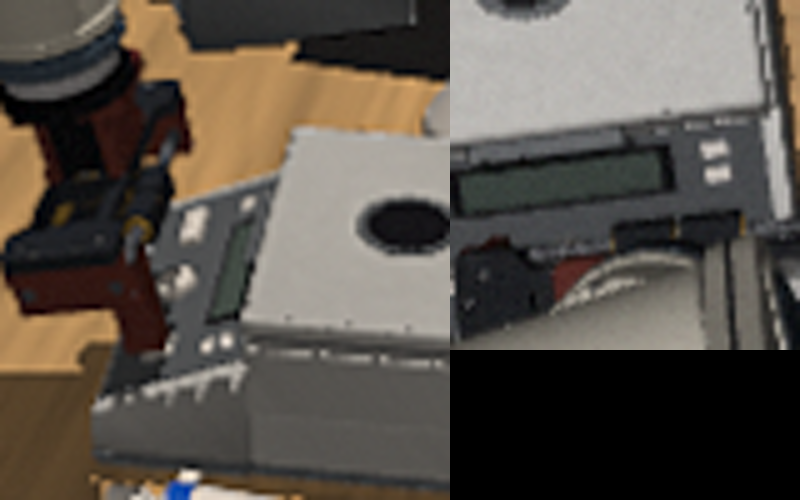

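The fingertip at about (150,350) covers the square key with only a sliver of it showing. The lid is flat and the other two keys are clear. Force is steady at 16 N against the end stop, so I'm handing in.

```bash
python3 -c "
from workcell import ctrl
print(ctrl.close_job())"
```

```text
the job is handed in; nothing more can be done
None
```

I handed the job in at about 13 s with the rocker on, the lid shut and the square key held in against its stop at about 16 N; the hand-in gave no verdict, so this rests on the force readings and camera views.

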